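Set the bead magnifier level over the white saucer

ROBOT

A 7-joint arm with a two-finger parallel gripper is mounted at the origin on the work surface. World frame = base frame: x ahead of the robot, y to its left, z up, the work surface at z = 0. Lengths are in m, angles in rad, forces in N, time in s.
With the tool pointing down it reaches from about 0.425 to 0.925 m from the base axis. Payload 6.8 kg.
Tool frame: the origin (TCP) lies at the very end of the fingers, on their centre line; the grasp point (between the pads) lies 19 mm behind it; z points along the fingers, y is the direction in which the jaws open and shut (so a half turn about z gives the same grasp; the last joint's range is limited). The gripper opens to 88 mm and grips with 3 to 60 N. Pads are 20 mm wide; open, the fingers measure 115 mm over their backs; the gripper's body (75 mm by 178 mm) begins 61 mm behind the grasp point.
Start: joints at [1.075, 0.477, 0.022, 1.555, -0.011, 1.109, -0.083], TCP at [0.255, -0.625, 0.223] pointing down, gripper open.
Joint ranges: [-2.96, 2.96], [-0.34, 2.1], [-1.41, 1.46], [0.24, 2.44], [-1.37, 4.51], [0.17, 1.92], [-2.96, 2.96]. Speed limits (rad/s): [2.39, 2.39, 3.14, 3.14, 3.14, 3.14, 3.14].

INTERFACE

Orientations are given as a unit quaternion [w, x, y, z].
In Python, from plant import sense, read_camera, job_done gives the robot as it stands.
- The arm moves only by the shell command python3 -m crank 'ROWS'. ROWS is text: rows parted by semicolons, each of 7 numbers parted by spaces: the turn, a rotation vector about the tool's x, y, z in degrees, then the shift along the tool's x, y, z in cm, then the finger opening in cm, from 0 to 8.78. A call has 1 to 10 rows; each row is the pose to reach, as a shift and turn from the pose commanded when the call began, along the tool's axes at that moment; what a row does not reach only later rows make up. A row lasts 1/12 s, in which the tool goes at most 41.7 mm and 7.16 degrees, less where a joint would pass 70% of its speed; a pose out of reach is approached as far as the arm can. A call with a gripper value outside its range is refused whole. The fingers move at their own pace and stop on an object; the grip force is fixed at half the most. Time passes only in rows, so rows that repeat a pose let the fingers close. It gives the time, the measured TCP pose, the force and the opening at its end, in the units of the state.
- sense(): the state, without advancing time (a new reading comes with each control period).
- read_camera(name): name is "scene" or "top"; returns a dict with "image" (480x640x3 uint8, blue, green, red), "K" (3x3 intrinsics, pixels), "extrinsics" (4x4, takes a point from camera to world coordinates). Camera axes: x right, y down, z forward; pixel columns grow to the right and rows downward; lengths in m; the calibration is good to about 2 mm. A picture is of the moment at which its call begins. There is no depth.
- job_done(): hands the job in, once; it reports no verdict.
The state is a dict: "time_s": time; "q": joint angles; "qvel": joint speeds; "joint_torque": joint torques, N m; "tool_pos": TCP position; "tool_rot": TCP orientation; "contact_force": force on the tool from outside, world axes, zero at the start; "wrist_torque": the same for the moment, N m; "grip_width": finger opening in m.
Only numpy, scipy, OpenCV 4.12 (cv2) and the standard library are available. Lean on these libraries where they do the work, as an engineer would, in place of code of your own. Each camera call takes 0.05 s, during which the arm holds its last target. There are 200 camera calls.

TASK

Swing the magnifier round on its stand until its lens is centred over the white saucer of red beads (not the blue one), and tilt the raised lens down until it lies level. Leave the white saucer where it stands.

Things in the scene. Friction and masses are not known exactly. Their poses are not given: they have to be found in the camera images.
- stand: Fixed magnifier stand: dark steel foot 144 mm across, upright post 18 mm thick. Origin on the post's axis at table height. On top a level steel arm (18 mm wide, top face 196 mm above the table) swivels stiffly about the post (0.15 N m, stays put; up to 1.5 rad either way from the stand's -x). Orange upright grip peg on the arm: 14 mm thick, 80 mm from the post's axis, its top at 241 mm.
- lens (a point): Centre of the round clear lens, 6 mm thick, black rim 96 mm across, carried past the arm's end: the arm points from the post towards it. Its tilt hinge is horizontal, square to the arm, 130 mm from the post's axis and 190 mm above the table; the lens centre is 68 mm beyond the hinge, so 198 mm from the post's axis when level.
- tilt (a joint): Tilt of the lens: 0 level, positive (rad) with its outer end raised (starts 0.5 to 0.9). Stiff (0.2 N m, about 2 N at the tab), stays put, can be pushed past level to -0.7. The outer end is a flat yellow tab, in the lens plane through the hinge: 111 to 147 mm from the hinge, 30 mm wide, 6 mm thick, top face 193 mm above the table when level.
- saucer_white: White ceramic saucer, 96 mm across, 18 mm high, with red beads in the middle, loose on a 2 mm cork pad, 190 to 206 mm from the post's axis. Origin at the centre of its underside. A like blue saucer with yellow beads stands to the other side of the stand; which is left and which is right varies.
There are look-alikes about, which are no part of the job. Of the things like the saucer_white, leave any that is pink or purple; of the rest the smaller one is meant.

How it is judged:
At the end, for the whole second after the job is handed in: The lens centre is within 25 mm, seen from above, of the centre of the white saucer; the lens is within 0.2 rad (11 degrees) of level and at rest; the white saucer is within 20 mm of where it started (horizontal distance between lens and saucer_white below 0.025 m and value of joint tilt between -0.2 and 0.2 rad and velocity of joint tilt between -0.05 and 0.05 rad/s and distance of saucer_white from where it was at the start of the episode below 0.02 m); the robot touches nothing.
It fails at once if the white saucer is pushed more than 20 mm from its place (distance of saucer_white from where it was at the start of the episode above 0.02 m).
It also fails if it takes over 51 s, if anything falls off the work surface, if the arm or the gripper's body presses on something with over 40 N, if the wrist force passes 120 N, or if a joint passes its speed limit or range.

## Working session

There is one attempt and no reset: what is moved stays moved. The work goes in short steps, Python scripts to look and compute and a shell command to move; the robot and the scene stay as the last step left them, time stands still between calls to the robot, and variables do not carry over. Pictures are saved under pics/ and viewed, about 8 in all and at most 12, crops included, and the job is handed in when it is done.

```bash
mkdir -p pics; ls
python3 - <<'E'
from plant import *
import cv2
s=sense();print({k:s[k] for k in("time_s","tool_pos","tool_rot","grip_width")})
for n in("scene","top"):
    c=read_camera(n);cv2.imwrite(f"pics/{n}0.png",c["image"]);print(n,c["K"],c["extrinsics"])
E
```

```text
pics
{'time_s': 0.0, 'tool_pos': array([ 0.25502641, -0.62433746,  0.22169178]), 'tool_rot': array([-8.52082647e-04,  9.81252433e-01,  1.92724866e-01, -2.48717564e-04]), 'grip_width': 0.08765456767763805}
scene [[494.26330627   0.         320.24507117]
 [  0.         494.26330627 242.00742555]
 [  0.           0.           1.        ]] [[ 0.87832584  0.2784433  -0.38860397  0.93853088]
 [ 0.4780533  -0.51659542  0.71034795 -0.65608006]
 [-0.00295941 -0.80969037 -0.58684985  0.67552618]
 [ 0.          0.          0.          1.        ]]
top [[525.92495362   0.         316.18682574]
 [  0.         525.92495362 237.82778379]
 [  0.           0.           1.        ]] [[-0.02738173 -0.98676113  0.15985213  0.38028179]
 [-0.99960061  0.0259105  -0.01128117 -0.01958951]
 [ 0.00698997 -0.16009719 -0.98707651  1.30421316]
 [ 0.          0.          0.          1.        ]]
```

View pics/top0.png

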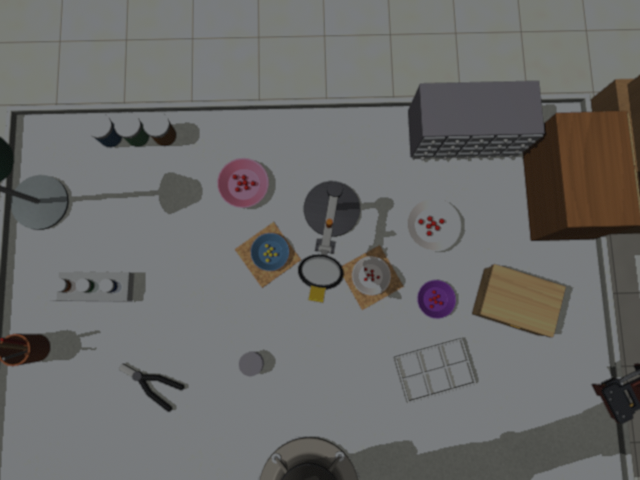

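View pics/scene0.png

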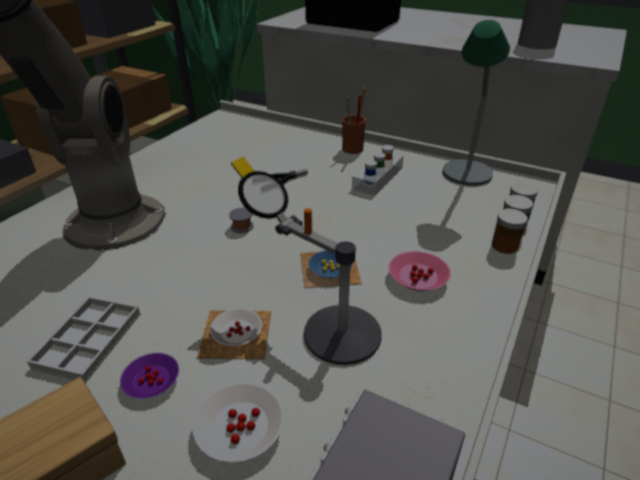

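The top picture shows the stand foot at (332,209), the orange peg at (329,223), the lens at (321,271) and the yellow tab at (317,295).
Saucer candidates (top view):
- Small white on cork at (371,276)
- Large white at (434,225)
- Pink at (243,183)
- Purple at (437,299)
- Blue at (270,252)

The one meant is (371,276): it is white, the smaller of the two, on cork and near the stand. I'll measure it and confirm in a crop.

```bash
cat > h.py <<'E'
import numpy as np,cv2
from plant import *
def ray(c,p):
    E=c["extrinsics"];d=E[:3,:3]@np.linalg.solve(c["K"],[p[0],p[1],1.]);return E[:3,3],d/np.linalg.norm(d)
def plane(c,p,z):
    o,d=ray(c,p);return o+d*(z-o[2])/d[2]
def tri(c1,p1,c2,p2):
    o1,d1=ray(c1,p1);o2,d2=ray(c2,p2)
    t=np.linalg.lstsq(np.c_[d1,-d2],o2-o1,rcond=None)[0]
    a,b=o1+t[0]*d1,o2+t[1]*d2;return (a+b)/2,np.linalg.norm(a-b)
def blob(c,lo,hi,box,hull=False):
    x0,y0,x1,y1=box
    m=cv2.inRange(cv2.cvtColor(c["image"],cv2.COLOR_BGR2HSV)[y0:y1,x0:x1],lo,hi)
    cs=cv2.findContours(m,cv2.RETR_EXTERNAL,cv2.CHAIN_APPROX_NONE)[0]
    k=max(cs,key=cv2.contourArea);M=cv2.moments(k)
    e=cv2.fitEllipse(cv2.convexHull(k)) if len(k)>8 else None
    return np.array([M["m10"]/M["m00"]+x0,M["m01"]/M["m00"]+y0]),M["m00"],e and (np.array(e[0])+[x0,y0],e[1])
E
python3 - <<'E'
from h import *
t=read_camera("top");s=read_camera("scene");np.set_printoptions(precision=4,suppress=True)
Y=((20,150,90),(32,255,255));O=((5,150,60),(16,255,255))
ty=blob(t,*Y,(295,270,345,315));sy=blob(s,*Y,(215,140,270,190));print("tab",ty[:2],sy[:2],tri(t,ty[0],s,sy[0]))
to=blob(t,*O,(315,205,345,240));so=blob(s,*O,(290,195,325,245));print("peg",to[:2],so[:2],tri(t,to[0],s,so[0]))
f=blob(t,(0,0,0),(180,255,75),(295,175,365,240));print("foot",f,plane(t,f[2][0],.01))
w=blob(t,(0,0,110),(180,60,255),(350,255,392,296));print("saucer",w,plane(t,w[2][0],.02))
w2=blob(s,(0,0,110),(180,60,255),(205,300,268,350));print("saucer sc",w2,plane(s,w2[2][0],.02))
c=t["image"][170:310,230:470];cv2.imwrite("pics/crop.png",cv2.resize(c,None,fx=3.3,fy=3.3,interpolation=2))
E
```

```text
tab (array([316.6181, 293.5221]), 151.0) (array([242.0631, 166.2542]), 198.0) (array([ 0.4375, -0.0291,  0.2694]), np.float64(0.0004252739494645952))
peg (array([328.9474, 222.2456]), 19.0) (array([307.4762, 210.9524]), 17.5) (array([ 0.5862, -0.0583,  0.2363]), np.float64(0.0025207218825630123))
foot (array([332.3806, 207.4435]), 2038.0, (array([331.9697, 208.542 ]), (55.01383590698242, 56.79698944091797))) [ 0.6635 -0.0761  0.01  ]
saucer (array([363.2084, 279.9347]), 469.5, (array([368.0916, 275.9412]), (32.66446304321289, 38.338905334472656))) [ 0.4905 -0.1586  0.02  ]
saucer sc (array([235.6417, 313.0853]), 1383.5, (array([235.4241, 311.8665]), (52.27993392944336, 68.62133026123047))) [ 0.4708 -0.1366  0.02  ]
```

View pics/crop.png

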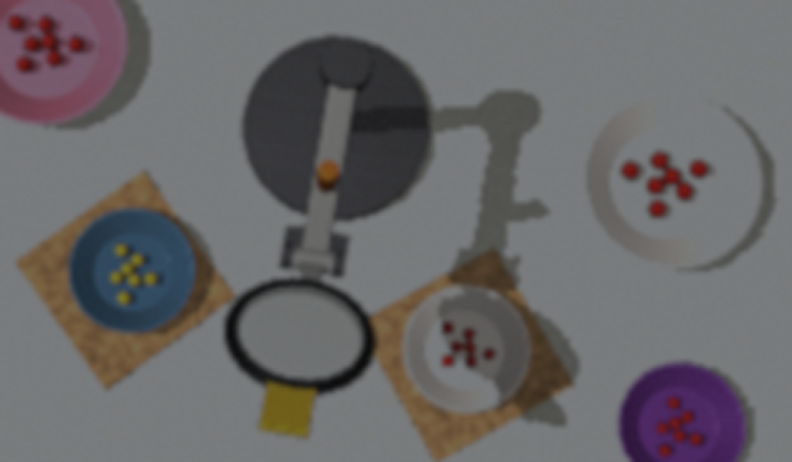

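The crop confirms the small white saucer on cork, with red beads, at (371.5,276) px. The large white one and the purple one are well to its right.

The measurements agree with the given sizes:
- **Peg:** 79 mm from the post axis
- **Saucer:** about 195 mm from the post axis
- **Tilt:** about 0.67 rad

The tab at its current bearing is too close to the base to reach, so I'll swing by gripping the peg first and tilt afterwards.

```bash
cat >> h.py <<'E'
from scipy.spatial.transform import Rotation as R
def go(*tg):
    """tg: (x,y,z,bearing of tool y deg) -> rows from present pose"""
    s=sense();r=R.from_quat(np.roll(s["tool_rot"],-1))
    for x,y,z,b in tg:
        b=np.radians(b);Y=np.array([np.cos(b),np.sin(b),0]);Z=np.array([0,0,-1.]);X=np.cross(Y,Z)
        rv=np.degrees((r.inv()*R.from_matrix(np.c_[X,Y,Z])).as_rotvec())
        print(np.round(rv,1),np.round(100*r.inv().apply(np.array([x,y,z])-s["tool_pos"]),2))
E
python3 - <<'E'
from h import *
t=read_camera("top")
S=plane(t,(371.5,276.1),.02);P=plane(t,(332.2,208.7),.008);v=S-P
print(S,P,np.hypot(*v[:2]),np.degrees(np.arctan2(v[1],v[0])))
go((.255,-.624,.33,-68),(.585,-.059,.33,-102),(.585,-.059,.215,-102))
E
```

```text
[ 0.48987119 -0.16696223  0.02      ] [ 0.66347362 -0.07678169  0.008     ] 0.19562804504207001 -152.54966150836057
[-0.   0.   0.2] [ 1.000e-02 -8.000e-02 -1.078e+01]
[-0.   0.  34.2] [ 51.93 -39.9  -10.75]
[-0.   0.  34.2] [ 51.93 -39.9    0.75]
```

```bash
python3 -m crank '0 0 0 0 0 -10.8 8.7;0 0 0 0 0 -10.8 8.7;0 0 34 51.9 -39.9 -10.8 8.7;0 0 34 51.9 -39.9 -10.8 8.7;0 0 34 51.9 -39.9 -10.8 8.7;0 0 34 51.9 -39.9 -10.8 8.7;0 0 34 51.9 -39.9 -10.8 8.7;0 0 34 51.9 -39.9 -10.8 8.7;0 0 34 51.9 -39.9 -10.8 8.7;0 0 34 51.9 -39.9 -10.8 8.7'
python3 -c "
from h import *
go((.585,-.059,.33,-102))"
```

```text
time_s: 1.08
tool_pos: [0.4222, -0.3375, 0.3187]
tool_rot: [0.0, 0.995, -0.103, 0.0]
contact_force: [-0.2, 0.1, -0.2]
grip_width: 0.087
[ 0.  -0.   0.2] [ 10.25 -30.58  -1.13]
```

```bash
python3 -m crank '0 0 0 10.2 -30.6 -1.1 8.7;0 0 0 10.2 -30.6 -1.1 8.7;0 0 0 10.2 -30.6 -1.1 8.7;0 0 0 10.2 -30.6 -1.1 8.7;0 0 0 10.2 -30.6 -1.1 8.7;0 0 0 10.2 -30.6 -1.1 8.7;0 0 0 10.2 -30.6 -1.1 8.7;0 0 0 10.2 -30.6 -1.1 8.7;0 0 0 10.2 -30.6 -1.1 8.7;0 0 0 10.2 -30.6 -1.1 8.7'
python3 - <<'E'
from h import *
go((.585,-.059,.215,-102))
a=read_camera("top")["image"][160:310,220:400];b=read_camera("scene")["image"][120:380,180:440]
cv2.imwrite("pics/p3.png",np.hstack([cv2.resize(a,(390,325)),cv2.resize(b,(325,325))]))
E
```

```text
time_s: 1.92
tool_pos: [0.5844, -0.0585, 0.3291]
tool_rot: [-0.0, 0.995, -0.101, -0.0]
contact_force: [-0.8, -1.1, -0.6]
grip_width: 0.0872
[-0.   0.   0.5] [ 0.07  0.04 11.41]
```

View pics/p3.png

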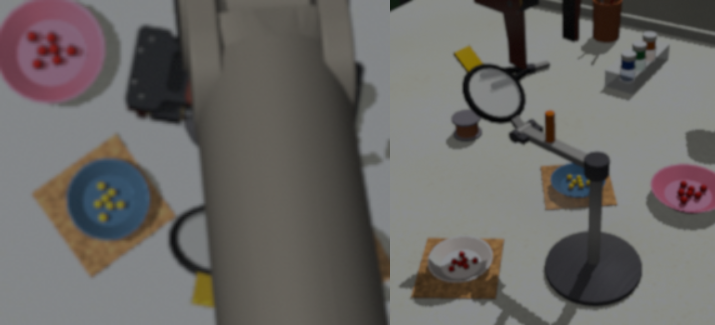

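The two fingers (near (515,40) and (570,25) in the right half) straddle the orange peg at (550,125). I'll descend and grip.

```bash
python3 -m crank '0 0 0 0 0 4 8.7;0 0 0 0 0 8 8.7;0 0 0 0 0 11.4 8.7;0 0 0 0 0 11.4 8.7;0 0 0 0 0 11.4 8.7;0 0 0 0 0 11.4 0.8;0 0 0 0 0 11.4 0.8;0 0 0 0 0 11.4 0.8;0 0 0 0 0 11.4 0.8;0 0 0 0 0 11.4 0.8'
python3 -m crank '0 0 0 0 0 0 0.8;0 0 0 0 0 0 0.8;0 0 0 0 0 0 0.8;0 0 0 0 0 0 0.8'
python3 - <<'E'
from h import *
P=np.array([.6635,-.0768]);s=sense();v=s["tool_pos"][:2]-P
a=np.degrees(np.arctan2(v[1],v[0]));print(np.hypot(*v),a,s["tool_pos"])
r=.08
for b in np.linspace(a%360,207.45,7)[1:]:
    go((*(P+r*np.array([np.cos(np.radians(b)),np.sin(np.radians(b))])),s["tool_pos"][2],b+90))
E
```

```text
time_s: 2.85
tool_pos: [0.5846, -0.0607, 0.2166]
tool_rot: [-0.0, 0.995, -0.103, 0.001]
contact_force: [0.0, 0.5, 0.2]
grip_width: 0.0571
time_s: 3.18
tool_pos: [0.584, -0.0607, 0.2154]
tool_rot: [0.0, 0.995, -0.103, -0.0]
contact_force: [0.1, 0.1, -0.5]
grip_width: 0.0306
0.08114735125079578 168.53358625807104 [ 0.58397224 -0.06066844  0.21541127]
[ 0.   0.  -6.8] [ 0.17  0.9  -0.  ]
[  0.    0.  -13.3] [ 0.33  1.79 -0.  ]
[  0.    0.  -19.8] [ 0.59  2.66 -0.  ]
[ -0.    0.  -26.3] [ 0.94  3.49 -0.  ]
[ -0.    0.  -32.7] [ 1.39  4.28 -0.  ]
[ -0.    0.  -39.2] [ 1.92  5.02 -0.  ]
```

```bash
python3 -m crank '0 0 0 0 0 0 0.8;0 0 0 0 0 0 0.8;0 0 0 0 0 0 0.8;0 0 0 0 0 0 0.8;0 0 0 0 0 0 0.8;0 0 0 0 0 0 0.8'
python3 - <<'E'
from h import *
P=np.array([.6635,-.0768]);s=sense();v=s["tool_pos"][:2]-P
a=np.degrees(np.arctan2(v[1],v[0]));print(np.hypot(*v),a)
for b in np.linspace(a%360,207.45,11)[1:]:
    go((*(P+.08*np.array([np.cos(np.radians(b)),np.sin(np.radians(b))])),s["tool_pos"][2],b+90))
E
```

```text
time_s: 3.68
tool_pos: [0.584, -0.0602, 0.2154]
tool_rot: [-0.0, 0.995, -0.102, -0.0]
contact_force: [0.3, 3.1, -0.5]
grip_width: 0.0132
0.0811939352081158 168.1931504615163
[-0.   0.  -3.9] [ 0.14  0.55 -0.  ]
[-0.   0.  -7.8] [ 0.19  1.09 -0.  ]
[ -0.    0.  -11.7] [ 0.29  1.63 -0.  ]
[ -0.    0.  -15.7] [ 0.42  2.17 -0.  ]
[ -0.    0.  -19.6] [ 0.58  2.69 -0.  ]
[ -0.   -0.  -23.5] [ 0.78  3.2  -0.  ]
[ -0.   -0.  -27.4] [ 1.02  3.69 -0.  ]
[ -0.   -0.  -31.4] [ 1.29  4.17 -0.  ]
[ -0.   -0.  -35.3] [ 1.59  4.63 -0.  ]
[ -0.   -0.  -39.2] [ 1.92  5.06 -0.  ]
```

Gripped: the opening is 13 mm on the 14 mm peg. Now the swing.

```bash
python3 -m crank '0 0 -4 0.1 0.5 0 0.8;0 0 -8 0.2 1.1 0 0.8;0 0 -12 0.3 1.6 0 0.8;0 0 -16 0.4 2.2 0 0.8;0 0 -20 0.6 2.7 0 0.8;0 0 -23 0.8 3.2 0 0.8;0 0 -27 1 3.7 0 0.8;0 0 -31 1.3 4.2 0 0.8;0 0 -35 1.6 4.6 0 0.8;0 0 -39 1.9 5.1 0 0.8'
python3 -m crank '0 0 0 0 0 0 0.8;0 0 0 0 0 0 0.8'
python3 - <<'E'
from h import *
P=np.array([.6635,-.0768]);s=sense();v=s["tool_pos"][:2]-P
print(np.hypot(*v),np.degrees(np.arctan2(v[1],v[0]))%360)
E
```

```text
time_s: 4.52
tool_pos: [0.5929, -0.1141, 0.2154]
tool_rot: [-0.0, 0.971, 0.237, 0.001]
contact_force: [4.7, 3.9, -4.4]
grip_width: 0.0134
time_s: 4.68
tool_pos: [0.5933, -0.1148, 0.2154]
tool_rot: [0.0, 0.972, 0.235, 0.001]
contact_force: [5.1, 0.5, -4.6]
grip_width: 0.0136
0.07979969815014092 208.42053499766536
```

```bash
python3 -m crank '0 0 0 0 0 0 6;0 0 0 0 0 0 6;0 0 0 0 0 0 6;0 0 0 0 0 0 6;0 0 0 0 0 0 6;0 0 0 0 0 0 6;0 0 0 0 0 -4 6;0 0 0 0 0 -8 6;0 0 0 0 0 -12 6;0 0 0 0 0 -12 6'
python3 - <<'E'
from h import *
go((.57,-.39,.34,-60))
E
```

```text
time_s: 5.52
tool_pos: [0.5958, -0.1144, 0.3444]
tool_rot: [0.002, 0.972, 0.235, 0.006]
contact_force: [0.4, -0.2, 1.1]
grip_width: 0.0599
[ 0.5 -0.6 -2.8] [-14.89  23.33   0.45]
```

```bash
python3 -m crank '0 0 0 -15 23 0 0;0 0 0 -15 23 0 0;0 0 0 -15 23 0 0;0 0 0 -15 23 0 0;0 0 0 -15 23 0 0;0 0 0 -15 23 0 0;0 0 0 -15 23 0 0;0 0 0 -15 23 0 0;0 0 0 -15 23 0 0;0 0 0 -15 23 0 0'
python3 - <<'E'
from h import *
t=read_camera("top");s=read_camera("scene")
Y=((20,150,70),(32,255,255));P=np.array([.6635,-.0768])
try:
    ty=blob(t,*Y,(330,260,430,340));sy=blob(s,*Y,(120,140,270,330));p,e=tri(t,ty[0],s,sy[0]);v=p[:2]-P
    print(ty[:2],sy[:2],p,e,np.hypot(*v),np.degrees(np.arctan2(v[1],v[0]))%360,np.arctan2(p[2]-.19,np.hypot(*v)-.13))
except Exception as x: print(x)
a=t["image"][160:340,260:480];b=s["image"][120:380,120:440]
cv2.imwrite("pics/p4.png",np.hstack([cv2.resize(a,(398,325)),cv2.resize(b,(400,325))]))
E
```

```text
time_s: 6.35
tool_pos: [0.5645, -0.3862, 0.3352]
tool_rot: [-0.001, 0.972, 0.236, 0.0]
contact_force: [0.4, 0.7, -0.8]
grip_width: 0.0002
(array([396.52762431, 278.93186004]), 181.0) (array([194.40134529, 212.52989537]), 223.0) [ 0.46206827 -0.1873191   0.26831679] 0.0008286572645882602 0.22975903210139667 208.75215699019614 0.6655643172349849
```

View pics/p4.png

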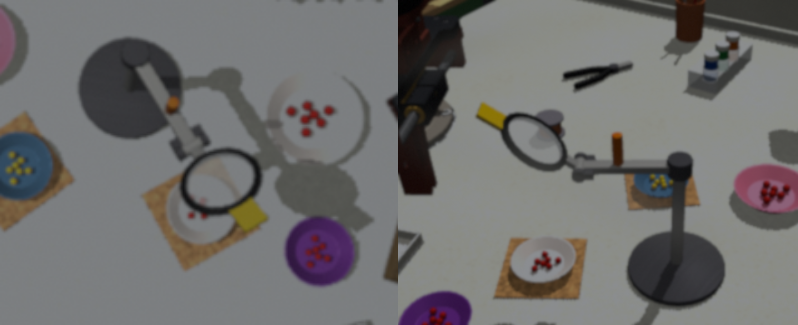

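The swing is good: the tab bears 208.7° against a wanted 207.5°, about 4 mm at the lens, and the lens hangs over the white saucer. The tilt is still 0.67 rad, so next I press the tab down along its arc with the fingers closed.

Run:
```python
from h import *
P=np.array([.6635,-.0768]);b=np.radians(208.6);u=np.array([np.cos(b),np.sin(b)])
s=sense();go((*(P+.228*u),.335,298.6))
print("arc, shifts relative to the point above at z=.335")
for t in (.7,.6,.5,.4,.3,.2,.1,0):
    print(t, "radial out cm",round(100*(.13+.125*np.cos(t)-.228),2),"down cm",round(100*(.335-(.19+.125*np.sin(t)+.003)),2))
```

```text
[-0.  -0.  -1.2] [  0.16 -22.38   0.07]
arc, shifts relative to the point above at z=.335
0.7 radial out cm -0.24 down cm 6.15
0.6 radial out cm 0.52 down cm 7.14
0.5 radial out cm 1.17 down cm 8.21
0.4 radial out cm 1.71 down cm 9.33
0.3 radial out cm 2.14 down cm 10.51
0.2 radial out cm 2.45 down cm 11.72
0.1 radial out cm 2.64 down cm 12.95
0 radial out cm 2.7 down cm 14.2
```

```bash
python3 -m crank '0 0 -1 0.2 -22.4 0 0;0 0 -1 0.2 -22.4 0 0;0 0 -1 0.2 -22.4 0 0;0 0 -1 0.2 -22.4 0 0;0 0 -1 0.2 -22.4 0 0;0 0 -1 0.2 -22.4 0 0;0 0 -1 0.2 -22.4 0 0;0 0 -1 0.2 -22.4 0 0;0 0 -1 0.2 -22.4 3 0;0 0 -1 0.2 -22.4 3 0'
python3 - <<'E'
from h import *
P=np.array([.6635,-.0768]);s=sense();v=s["tool_pos"][:2]-P
print(np.hypot(*v),np.degrees(np.arctan2(v[1],v[0]))%360)
b=read_camera("scene")["image"][120:380,120:440]
cv2.imwrite("pics/p5.png",cv2.resize(b,None,fx=1.8,fy=1.8))
E
```

```text
time_s: 7.28
tool_pos: [0.4618, -0.1882, 0.3018]
tool_rot: [-0.001, 0.97, 0.243, -0.002]
contact_force: [-1.3, -0.0, -0.6]
grip_width: 0.0004
0.23046802195606744 208.9147567872993
```

View pics/p5.png

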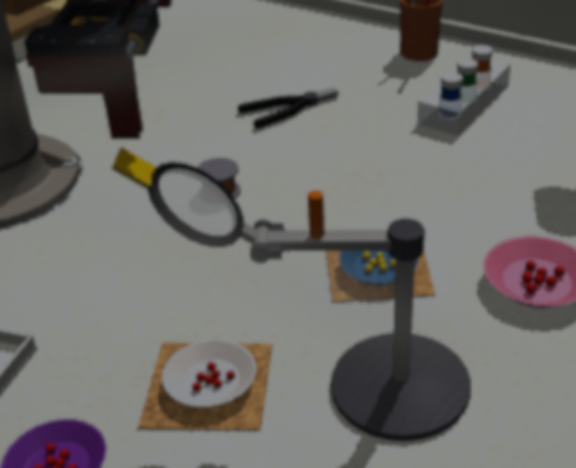

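The closed fingertip at (125,130) sits right above the yellow tab at (135,165). I press down along the arc from here.

```bash
python3 -m crank '0 0 0 0.1 0 2 0;0 0 0 0 0 3.1 0;0 0 0 -0.4 0 4.1 0;0 0 0 -1 0 5.2 0;0 0 0 -1.5 0 6.3 0;0 0 0 -1.9 0 7.5 0;0 0 0 -2.3 0 8.7 0;0 0 0 -2.5 0 9.9 0;0 0 0 -2.6 0 11.1 0;0 0 0 -2.6 0 11.1 0'
```

```text
time_s: 8.17
tool_pos: [0.4391, -0.2002, 0.1929]
tool_rot: [-0.001, 0.97, 0.243, -0.001]
contact_force: [0.3, -0.3, -0.1]
grip_width: 0.0001
```

```bash
python3 -m crank '0 0 0 0 0 -4 0;0 0 0 0 0 -8 0;0 0 0 0 0 -12 0;0 0 0 0 10 -14 0;0 0 0 0 20 -14 0;0 0 0 0 24 -14 0;0 0 0 0 24 -14 0;0 0 0 0 24 -14 0;0 0 0 0 24 -14 0;0 0 0 0 24 -14 0'
python3 - <<'E'
from h import *
t=read_camera("top");s=read_camera("scene")
Y=((20,150,70),(32,255,255));P=np.array([.6635,-.0768]);S=np.array([.4899,-.167])
ty=blob(t,*Y,(330,260,430,340));sy=blob(s,*Y,(120,140,270,330));p,e=tri(t,ty[0],s,sy[0]);v=p[:2]-P
b=np.arctan2(v[1],v[0]);T=np.arctan2(p[2]-.19,np.hypot(*v)-.13)
L=P+(.13+.068*np.cos(T))*np.array([np.cos(b),np.sin(b)])
print(ty[:2],sy[:2],p,e,np.hypot(*v),np.degrees(b)%360,"tilt",T,"lens",L,"err",np.hypot(*(L-S)))
a=t["image"][160:340,260:480];b=s["image"][120:380,120:440]
cv2.imwrite("pics/p6.png",np.hstack([cv2.resize(a,(398,325)),cv2.resize(b,(400,325))]))
E
```

```text
time_s: 9.0
tool_pos: [0.5539, -0.4181, 0.3332]
tool_rot: [0.001, 0.971, 0.241, -0.001]
contact_force: [-1.1, 0.4, -0.2]
grip_width: 0.0004
(array([397.36626747, 292.43812375]), 167.0) (array([184.17653167, 254.64589823]), 160.5) [ 0.43882491 -0.20148999  0.18840822] 0.0017627335565219217 0.2569562043202484 209.0293621108827 tilt -0.012537364474800519 lens [ 0.49037919 -0.17287844] err 0.005897943227471866
```

View pics/p6.png

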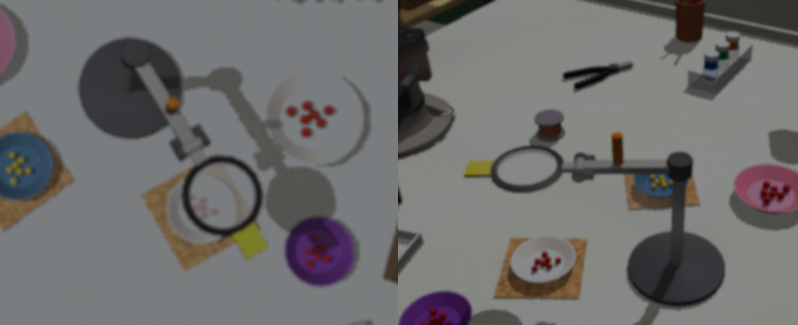

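The lens at (222,195) in the left half is level over the white saucer. Its apparent offset is the parallax of its 190 mm height. The saucer hasn't moved and the arm is clear, so I hand in.

```bash
python3 -m crank '0 0 0 0 0 0 0;0 0 0 0 0 0 0;0 0 0 0 0 0 0' && python3 -c "
from plant import *
print(job_done())"
```

```text
time_s: 9.35
tool_pos: [0.5539, -0.4101, 0.3353]
tool_rot: [0.0, 0.97, 0.244, 0.0]
contact_force: [-0.1, 0.4, 0.7]
grip_width: 0.0003
the job is handed in; nothing more can be done
None
```

The magnifier is now centred over the small white saucer on cork and its lens lies level. The job was handed in at 9.4 s; it reports no verdict. I gripped the orange peg, swung the arm about 40°, let go, then pressed the yellow tab down along its arc with the fingers closed.

My last measurement, from both cameras:
- **Lens position:** about 6 mm from the saucer centre, against the 25 mm allowed.
- **Tilt:** about -0.01 rad, against the 0.2 rad allowed.
- **White saucer:** it looks unmoved in the pictures, though I did not re-measure it. Nothing came near it.
- **Robot:** clear of everything, with about zero contact force.

One check disagreed early on. My first automatic outline of the white saucer was off, by about 8 mm in the top view and 3 cm in the scene view. I used the centre read from the enlarged crop instead, which fits the stated distance from the post (196 mm, range 190 to 206 mm). The swing also ended about 1.5° past the bearing I aimed for, which accounts for most of the 6 mm.

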